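Snap the divider clip onto the bench rail

TASK

Pick up the yellow divider clip and push it down onto the metal bench rail, well clear of both collars, until its orange arms snap past the tube and it sits fully home. Then, keeping it upright, slide it along the rail against the blue collar, hold it pressed there with about 12 newtons for a second so that it beds against it, and let go, leaving it snapped on, upright and touching the collar. Do not force anything, and leave the pots and the marker alone.

Things in the scene. Friction and masses are not known exactly. Their poses are not given: they have to be found in the camera images.
- clip_grip (a point): grip point on the divider clip's upright yellow tab (36 mm wide along clip x, 10 mm thick along clip y, 65 mm tall): grip across the 10 mm, closing along clip y. It is 54 mm above the bore axis, 30 mm below the tab's top, 35 mm above the crown. z up. The clip starts standing on its arms on the table, this point 79 mm up. About 75 g, varies.
- clip_bore (a point): centre of the clip's bore, which runs along clip y for 32 mm (ends at +-16 mm). Crown underside 12.5 mm above, arm ends 25 mm below. Two sprung orange arms at +-x form a mouth 31 mm wide narrowing to a 19 mm throat 8 mm below the bore axis. Snapped fully home, the bore axis lies on the tube axis; the clip then stays upright by itself.
- clip_arm_a (a joint): opening of the orange arm on the clip's +x side (rad): 0 closed, about 0.15 as the throat passes the tube's widest point, near 0 once snapped. Pushing on takes about 7 to 12 N straight down; past the snap the arms pull the clip down by themselves (up to 8 N), then the force rises steeply as the crown meets the tube. Once on, it slides along the tube with a drag of a few N.
- rail_axis (a point): middle of the bench rail, on the tube's axis: fixed rigid polished tube, 25 mm diameter, 350 mm long along this frame's y, level, axis 85 mm above the table, on grey brackets at y = +-165 mm (14 mm long along the tube, top 17 mm above the axis). A push of over 30 N on it counts as forcing.
- blue_collar: blue stop collar fixed on the tube, 40 mm diameter, 12 mm long along the tube (its y); origin at its centre on the tube axis. On either half of the rail, 85 to 125 mm from the middle. With the clip against it the bore centre is 22 mm from this origin. Rigid: press it with about 12 N (7 to 20 N) for at least 0.5 s; over 20 N counts as forcing.
- white_collar: white stop collar of the same size on the other half of the rail (not the one to slide to); origin at its centre
- pot_93: lidded sample pot, 61 mm diameter, 56 mm high, bystander near the table's front edge; origin under its centre
- pot_94: another such lidded sample pot, bystander; origin under its centre
- marker_0: blue and white marker, 132 mm long, lying near the table's front edge, bystander; origin under its middle
There are look-alikes about, which are no part of the job. Leave any turquoise look-alike of the part that bears clip_grip alone.

How it is judged (in metres and radians):
On the way, in this order (a step that is already met when the one before it is completed fails the run):
1. the clip is snapped fully home on the tube (bore axis within 2 mm of the tube axis), its centre more than 40 mm from either collar's centre (x of clip_bore in the frame of rail_axis between -0.002 and 0.002 m and z of clip_bore in the frame of rail_axis between -0.002 and 0.002 m and angle between the y axis of clip_bore and the y axis of rail_axis, either way round below 0.1 rad and distance between clip_bore and blue_collar above 0.04 m and distance between clip_bore and white_collar above 0.04 m), for 0.2 s.
2. still snapped on and upright within 0.25 rad, the clip is pressed against the blue collar with more than 7 N for 0.5 s (x of clip_bore in the frame of rail_axis between -0.002 and 0.002 m and z of clip_bore in the frame of rail_axis between -0.002 and 0.002 m and angle between the y axis of clip_bore and the y axis of rail_axis, either way round below 0.1 rad and angle between clip_grip's own z axis and vertical below 0.25 rad and contact force between clip and blue_collar above 7 N), for 0.5 s.
At the end, for the whole second after the job is handed in: The clip is snapped on the tube (bore axis within 2 mm of the tube axis, parallel within 0.1 rad), its tab upright within 0.25 rad, at rest, and no more than 2.5 mm from touching the blue collar (x of clip_bore in the frame of rail_axis between -0.002 and 0.002 m and z of clip_bore in the frame of rail_axis between -0.002 and 0.002 m and angle between the y axis of clip_bore and the y axis of rail_axis, either way round below 0.1 rad and angle between clip_grip's own z axis and vertical below 0.25 rad and distance between clip_bore and blue_collar below 0.0245 m and linear speed of clip below 0.01 m/s).
It fails at once if the clip is forced on the rail with more than 45 N in all (contact force between clip and rail above 45 N).
It fails at once if the clip is forced against the blue collar with more than 20 N (contact force between clip and blue_collar above 20 N).
It fails at once if a pot or the marker is moved more than 30 mm (distance of any of pot_93, pot_94, marker_0 from where it was at the start of the episode above 0.03 m).
It also fails if it takes over 46 s, if anything falls off the work surface, if the arm or the gripper's body presses on something with over 40 N, if the wrist force passes 120 N, or if a joint passes its speed limit or range.

ROBOT

A 6-joint arm with a two-finger parallel gripper is mounted at the origin on a cart in front of the work surface, level with it; the furniture and walls round the work are solid. World frame = base frame: x ahead of the robot, y to its left, z up, the work surface at z = 0. Lengths are in m, angles in degrees, forces in N, time in s.
With the tool pointing down it reaches from about 0.375 to 0.9 m from the base axis. Payload 3.1 kg.
Tool frame: the origin (TCP) lies on the front face of the gripper's body, between the roots of the fingers; the fingertips stand 70 mm ahead of it and the grasp point (between the pads) lies 51 mm ahead of it (bot.tip_extent is the distance from the TCP to the fingertips, in m); z points along the fingers, x is the direction in which the jaws open and shut, and the axes are right-handed (so a half turn about z gives the same grasp; the last joint's range is limited). The gripper opens to 87 mm and grips with 3 to 60 N. Pads are 19 mm wide; open, the fingers measure 117 mm over their backs; the gripper's body (75 mm by 190 mm) begins 51 mm behind the grasp point.
Start: joints at [64.315, 30.224, 82.088, -0, 67.689, -10.227], TCP at [0.167, 0.602, 0.292] pointing down, gripper open.
Joint ranges: [-176.69, 176.69], [-43.24, 126.21], [12.49, 139.97], [-82, 262], [0, 151.66], [-163.58, 163.58]. Speed limits (degrees/s): [159.86, 159.86, 180, 180, 180, 180].

INTERFACE

Orientations are given as a 3x3 rotation matrix whose columns are the frame's x, y, z axes.
In Python, from rig import bot, viewer, ticket gives the robot as it stands. The module is installed in compiled form; this text tells all that it offers.
- The arm moves only by the tool arm_command, never from a script. Its argument "targets" is a list of rows, each an object with "rot": the turn, a rotation vector about the tool's x, y, z in degrees, a list of three; "offset": the shift along the tool's x, y, z in cm, a list of three; "gripper": the closure, from 0 (fully open) to 1 (shut). A call has 1 to 8 rows; each row is the pose to reach, as a shift and turn from the pose commanded when the call began, along the tool's axes at that moment; what a row does not reach only later rows make up. A row lasts 1/10 s, in which the tool goes at most 50 mm and 8.59 degrees, less where a joint would pass 70% of its speed; a pose out of reach is approached as far as the arm can. A call with a gripper value outside its range is refused whole. The fingers move at their own pace and stop on an object; the grip force is fixed at half the most. Time passes only in rows, so rows that repeat a pose let the fingers close. It gives the time, the measured TCP pose, the force and the opening at its end, in the units of the state.
- bot.read_state(): the state, without advancing time (a new reading comes with each control period).
- viewer.capture(name): name is "scene" or "side" or "wrist"; returns a dict with "frame" (480x640x3 uint8, red, green, blue), "fx", "fy", "cx", "cy" (pixels), "view" (4x4, takes a point from world to camera coordinates). Camera axes: x right, y down, z forward; pixel columns grow to the right and rows downward; lengths in m; the calibration is good to about 2 mm. A picture is of the moment at which its call begins. There is no depth.
- ticket.hand_in(): hands the job in, once; it reports no verdict.
The state is a dict: "time_s": time; "joint_positions": joint angles; "qvel": joint speeds; "tau": joint torques, N m; "position": TCP position; "tcp_rot": TCP orientation; "force": force on the tool from outside, world axes, zero at the start; "moment": the same for the moment, N m; "opening": opening from 0.0 (shut) to 1.0 (fully open).
Only numpy, scipy, OpenCV 4.12 (cv2) and the standard library are available. Lean on these libraries where they do the work, as an engineer would, in place of code of your own. Each camera call takes 0.05 s, during which the arm holds its last target. There are 200 camera calls.

## Working session

There is one attempt and no reset: what is moved stays moved. The work goes in short steps, Python scripts to look and compute and a tool call to move; the robot and the scene stay as the last step left them, time stands still between calls to the robot, and variables do not carry over. Pictures are saved under pics/ and viewed, about 8 in all and at most 12, crops included, and the job is handed in when it is done.

Besides the shell and the picture viewer there is one more tool, called after "Call:" by a JSON object that holds its "fn" and its "kwargs", one argument or row to a line. arm_command: Moves the arm, as the interface text tells. Its arguments: {"type":"object","properties":{"targets":{"type":"array"}},"required":["targets"]}

```bash
mkdir -p pics; cat > h.py <<'E'
import numpy as np, cv2
from rig import bot, viewer, ticket
def shot(n,save=None):
    d=viewer.capture(n); 
    if save: cv2.imwrite('pics/'+save+'.png',cv2.cvtColor(d['frame'],cv2.COLOR_RGB2BGR))
    return d
def ray(d,u,v):
    V=np.array(d['view']);R=V[:3,:3];o=-R.T@V[:3,3]
    return o,R.T@np.array([(u-d['cx'])/d['fx'],(v-d['cy'])/d['fy'],1.])
def onz(d,u,v,z):
    o,r=ray(d,u,v);return o+r*(z-o[2])/r[2]
def proj(d,p):
    c=np.array(d['view'])@np.append(p,1);return np.array([d['cx']+d['fx']*c[0]/c[2],d['cy']+d['fy']*c[1]/c[2]])
def tri(obs):
    A=np.zeros((3,3));b=np.zeros(3);L=[]
    for d,u,v in obs:
        o,r=ray(d,u,v);r=r/np.linalg.norm(r);P=np.eye(3)-np.outer(r,r);A+=P;b+=P@o;L.append((P,o))
    x=np.linalg.solve(A,b);return x,[round(float(np.linalg.norm(P@(x-o)))*1000,1) for P,o in L]
E
python3 - <<'E'
from h import *
for n in ['scene','side','wrist']:
    d=shot(n,n+'0');V=np.array(d['view']);print(n,(-V[:3,:3].T@V[:3,3]).round(3),V[2,:3].round(2),d['fx'])
s=bot.read_state();print(s)
a=[cv2.imread(f'pics/{n}0.png') for n in ['scene','side']]
E
```

```text
scene [-0.152  0.987  0.583] [ 0.51 -0.76 -0.41] 615.5676664663034
side [ 0.273 -0.788  0.667] [ 0.21  0.79 -0.58] 524.7869117923499
wrist [0.085 0.624 0.384] [ 0.29 -0.08 -0.95] 432.91035887336
{'time_s': 0.15, 'joint_positions': array([ 6.43143012e+01,  3.02677885e+01,  8.21374945e+01, -1.60556277e-03,
        6.76910718e+01, -1.02279317e+01]), 'qvel': array([-0.02393536, -0.19330091, -0.2433637 ,  0.0032834 ,  0.01743719,
        0.01987837]), 'tau': array([ 4.08710630e-04, -4.40431309e+01, -1.76841009e+01,  6.33611460e-02,
        5.52960718e-02, -9.43948066e-05]), 'position': array([0.16637184, 0.60199624, 0.29149627]), 'tcp_rot': array([[ 2.66517149e-01,  9.63829918e-01, -7.05546480e-04],
       [ 9.63828748e-01, -2.66517943e-01, -1.52676700e-03],
       [-1.65958451e-03, -2.73116392e-04, -9.99998586e-01]]), 'force': array([ 0.31213428, -0.07121011,  0.04449768]), 'moment': array([-0.01645931,  0.02033043, -0.00076008]), 'opening': 0.9972975586078549}
```

View pics/scene0.png

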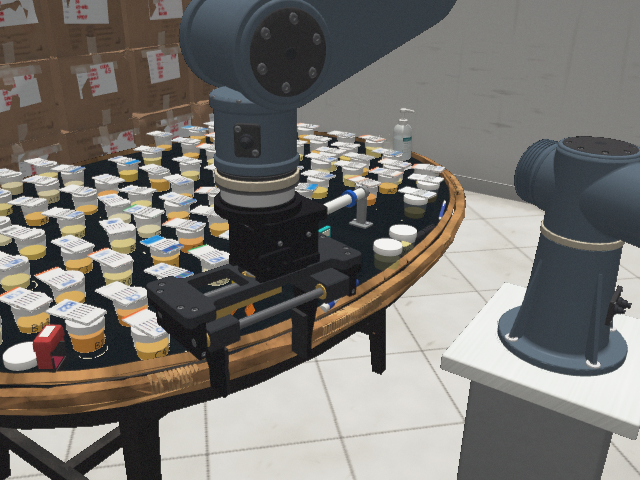

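View pics/side0.png

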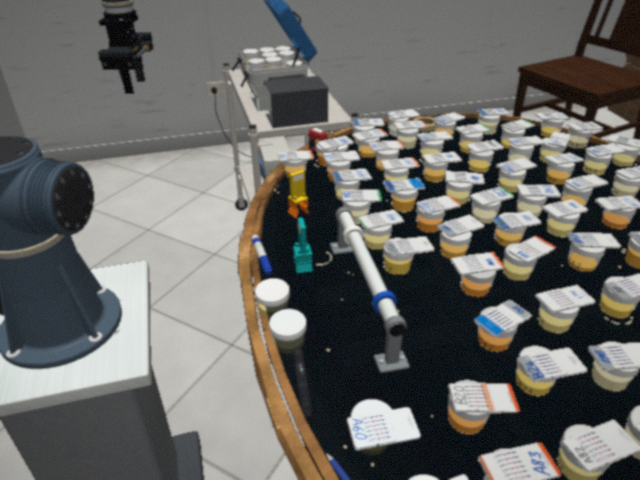

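The side view shows the yellow clip at about (298,190) and the turquoise look-alike at (303,250). The rail runs from (345,215) to (397,325), with the blue collar at (383,302). In the scene view the arm hides most of this.

```bash
python3 - <<'E'
import cv2,numpy as np
a=cv2.imread('pics/side0.png')[150:380,230:430]
a=cv2.resize(a,None,fx=2.4,fy=2.4,interpolation=cv2.INTER_CUBIC)
b=cv2.resize(cv2.imread('pics/wrist0.png'),None,fx=.5,fy=.5)
c=np.zeros((a.shape[0],800,3),np.uint8);c[:,:480]=a;c[:240,480:800]=b;cv2.imwrite('pics/m1.png',c)
E
```

```text
(no output)
```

View pics/m1.png

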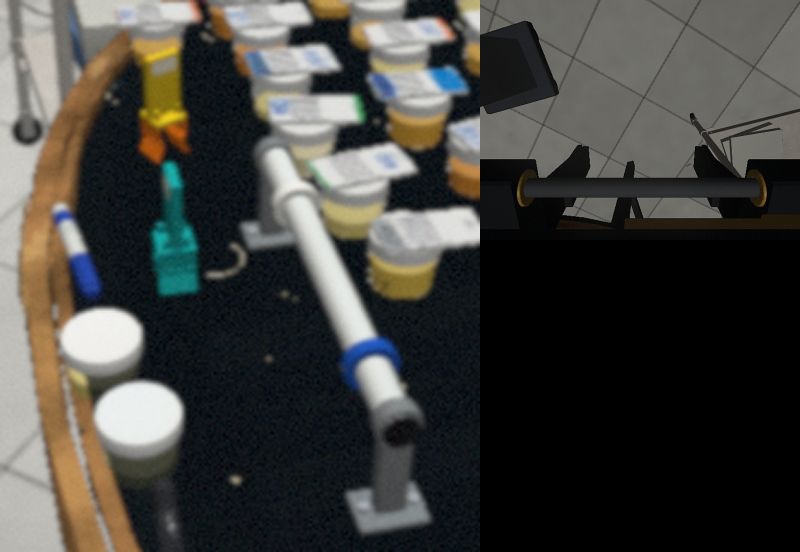

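```bash
python3 - <<'E'
from h import *
d=viewer.capture('side')
f=lambda x,y:(230+x/2.4,150+y/2.4)
for n,p,z in [('tabtopL',(143,52),.109),('tabtopR',(181,47),.109),('crownL',(143,122),.042),('crownR',(186,112),.042),('armL',(152,163),0),('armR',(185,150),0),('blue',(371,364),.085),('white',(293,195),.085),('end',(405,432),.085),('farbr',(272,152),.102),('nearbr top',(403,405),.102),('potA',(102,338),.056),('potB',(139,410),.056),('mk1',(60,210),.008),('mk2',(90,295),.008),('turqtop',(170,165),.109),('turqbaseL',(160,293),0),('turqbaseR',(197,290),0),('potred',(400,207),.05),('potgreen',(320,155),.05),('potrightrail',(425,222),.05)]:
    print(n,onz(d,*f(*p),z).round(3))
E
```

```text
tabtopL [0.485 0.256 0.109]
tabtopR [0.522 0.255 0.109]
crownL [0.478 0.24  0.042]
crownR [0.523 0.247 0.042]
armL [0.484 0.231 0.   ]
armR [0.52  0.245 0.   ]
blue [ 0.544 -0.19   0.085]
white [0.557 0.022 0.085]
end [ 0.541 -0.257  0.085]
farbr [0.552 0.064 0.102]
nearbr top [ 0.542 -0.249  0.102]
potA [ 0.376 -0.078  0.056]
potB [ 0.386 -0.16   0.056]
mk1 [0.382 0.164 0.008]
mk2 [0.385 0.034 0.008]
turqtop [0.463 0.057 0.109]
turqbaseL [0.444 0.03  0.   ]
turqbaseR [0.475 0.026 0.   ]
potred [0.657 0.028 0.05 ]
potgreen [0.618 0.125 0.05 ]
potrightrail [0.669 0.001 0.05 ]
```

```bash
cat >> h.py <<'E'
from scipy.spatial.transform import Rotation as Ro
def go(pos,phi,base=None):
    """tool-down target; phi = world angle (deg) of tool x axis"""
    s=bot.read_state();R=np.array(s['tcp_rot']);p=np.array(s['position'])
    c,q=np.cos(np.radians(phi)),np.sin(np.radians(phi));T=np.array([[c,q,0],[q,-c,0],[0,0,-1.]])
    print('t',round(s['time_s'],2),'pos',p.round(4),'F',np.array(s['force']).round(1),'op',round(s['opening'],3),'offset cm',(R.T@(np.array(pos)-p)*100).round(2),'rot',Ro.from_matrix(R.T@T).as_rotvec(degrees=True).round(2))
E
python3 -c "
from h import *
go([.49,.25,.27],90)"
```

```text
t 0.2 pos [0.1664 0.6021 0.2916] F [ 0.2  0.3 -0.2] op 0.999 offset cm [-25.31  40.57   2.19] rot [ -0.02   0.07 -15.46]
```

Call:
{"fn": "arm_command", "kwargs": {
  "targets": [
    {"offset": [-3,5,0],"rot": [0,0,-2],"gripper": 0.4},
    {"offset": [-6,9.5,0],"rot": [0,0,-4],"gripper": 0.4},
    {"offset": [-8.5,13.5,0],"rot": [0,0,-6],"gripper": 0.4},
    {"offset": [-11,17.5,0.5],"rot": [0,0,-8],"gripper": 0.4},
    {"offset": [-13.5,21.5,0.5],"rot": [0,0,-10],"gripper": 0.4},
    {"offset": [-16,25.5,1],"rot": [0,0,-12],"gripper": 0.4},
    {"offset": [-18.5,29.5,1.5],"rot": [0,0,-14],"gripper": 0.4},
    {"offset": [-21,33.5,2],"rot": [0,0,-15.5],"gripper": 0.4}
  ]
}}

```text
time_s: 1.0
position: [0.4346, 0.309, 0.2721]
tcp_rot: [[-0.002, 1.0, 0.0], [1.0, 0.002, 0.0], [0.0, 0.0, -1.0]]
force: [0.5, 0.4, -0.6]
opening: 0.599
```

```bash
python3 -c "
from h import *
go([.49,.25,.27],90)"
```

```text
t 1.0 pos [0.4346 0.309  0.2721] F [ 0.5  0.4 -0.6] op 0.599 offset cm [-5.91  5.53  0.22] rot [ 0.02 -0.01  0.1 ]
```

Call:
{"fn": "arm_command", "kwargs": {
  "targets": [
    {"offset": [-3,2.5,0],"rot": [0,0,0],"gripper": 0.4},
    {"offset": [-6,5.5,0],"rot": [0,0,0],"gripper": 0.4},
    {"offset": [-6,5.5,0],"rot": [0,0,0],"gripper": 0.4}
  ]
}}

```text
time_s: 1.3
position: [0.4928, 0.2473, 0.2724]
tcp_rot: [[0.005, 1.0, 0.004], [1.0, -0.005, -0.001], [-0.001, 0.004, -1.0]]
force: [0.2, 0.3, 0.3]
opening: 0.602
```

```bash
python3 -c "
from h import *
d=shot('wrist','w1');shot('scene','s1')
a=cv2.imread('pics/w1.png');b=cv2.imread('pics/s1.png')
c=np.zeros((600,800,3),np.uint8);c[:480,:640]=a
cv2.imwrite('pics/m2.png',c[:480,:640])
cv2.imwrite('pics/m3.png',cv2.resize(b[120:320,200:460],None,fx=3,fy=3,interpolation=cv2.INTER_CUBIC))
go([.49,.25,.27],90)"
```

```text
t 1.4 pos [0.4889 0.2499 0.272 ] F [-0.3  0.4 -0.8] op 0.599 offset cm [0.01 0.11 0.2 ] rot [-0.05 -0.01 -0.11]
```

View pics/m2.png

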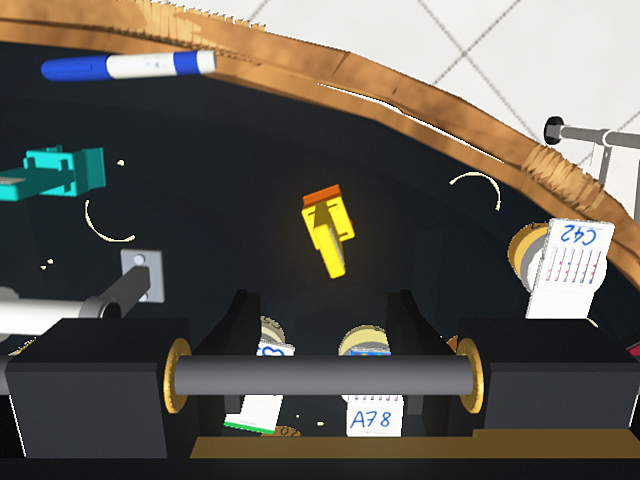

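View pics/m3.png

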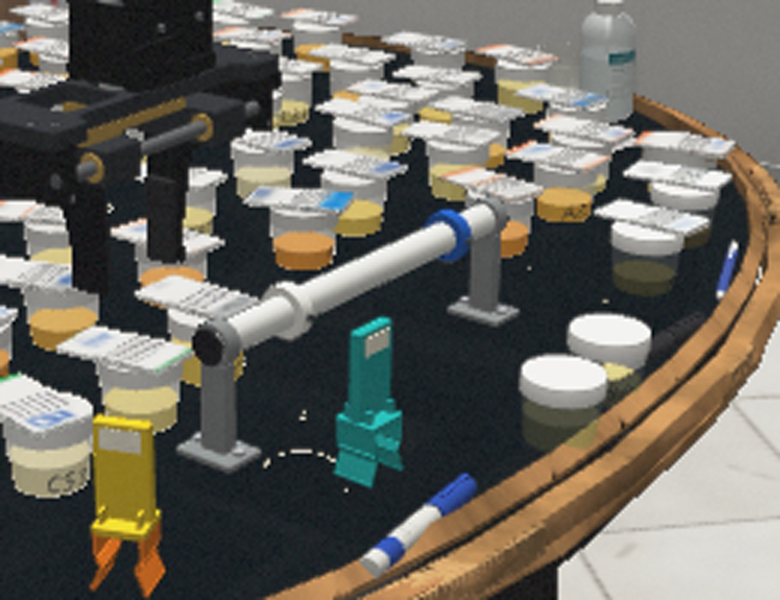

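The wrist view shows the clip near (328,235), with an orange arm at (322,195). The scene crop shows the clip standing upright, the white collar near the rail's +y end and the blue collar near its -y end. I'll zoom in to get the clip's yaw.

```bash
python3 -c "
from h import *
a=cv2.imread('pics/w1.png')[170:290,280:380]
b=cv2.imread('pics/s1.png')[255:325,222:262]
a=cv2.resize(a,None,fx=5,fy=5,interpolation=cv2.INTER_CUBIC);b=cv2.resize(b,(300,525),interpolation=cv2.INTER_CUBIC)
c=np.zeros((600,800,3),np.uint8);c[:,:500]=a;c[:525,500:]=b
cv2.imwrite('pics/m4.png',c)"
```

```text
(no output)
```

View pics/m4.png

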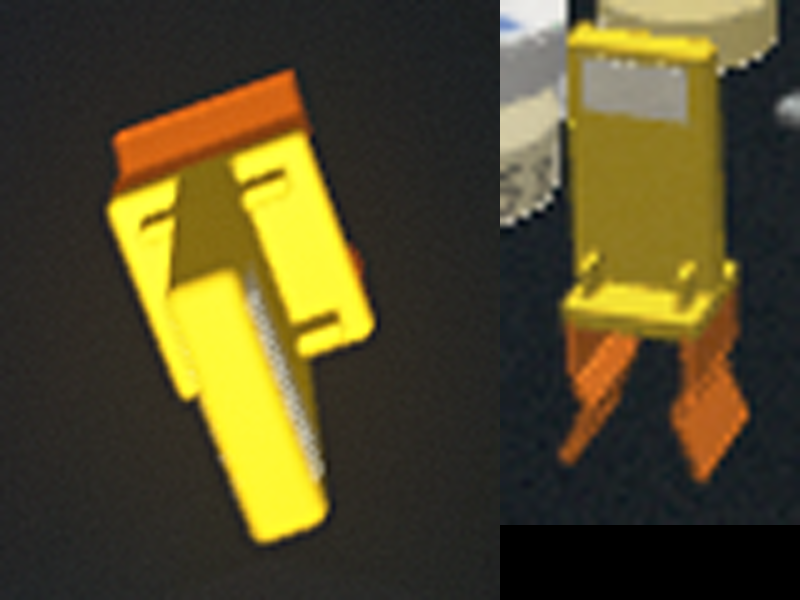

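The zoom gives the tab's top corners at crop pixels (168,290), (240,270), (328,512) and (258,545). That means the clip is yawed by about 20°.

```bash
python3 - <<'E'
from h import *
d=viewer.capture('wrist')
T=np.array([onz(d,280+x/5,170+y/5,.109) for x,y in [(168,290),(240,270),(328,512),(258,545)]])
C=np.array([onz(d,280+x/5,170+y/5,.044) for x,y in [(108,207),(307,132),(375,335),(188,400)]])
for Q in (T,C):
    print(Q.mean(0).round(4),[ (np.linalg.norm(Q[i]-Q[(i+1)%4])*1000).round(1) for i in range(4)])
    for i in range(4):
        e=Q[(i+1)%4]-Q[i];print(np.degrees(np.arctan2(e[1],e[0])).round(1),end=' ')
    print()
ds=viewer.capture('scene');dd=viewer.capture('side')
g=lambda x,y:(200+x/3,120+y/3)
f=lambda x,y:(230+x/2.4,150+y/2.4)
for n,a,b in [('white',(291,308),(293,195)),('blue',(455,235),(371,364))]:
    print(n,tri([(ds,*g(*a)),(dd,*f(*b))]),onz(ds,*g(*a),.085).round(4))
print('end+y',onz(ds,*g(211,345),.085).round(4))
go([.49,.25,.27],90)
E
```

```text
[0.4931 0.2534 0.109 ] [np.float64(9.2), np.float64(33.8), np.float64(9.9), np.float64(35.6)]
106.0 19.4 -63.0 -161.7 
[0.4935 0.2536 0.044 ] [np.float64(32.3), np.float64(33.8), np.float64(30.9), np.float64(33.3)]
111.0 18.8 -69.9 -158.9 
white (array([0.5512349 , 0.01001399, 0.09098959]), [2.9, 2.9]) [0.5549 0.0013 0.085 ]
blue (array([ 0.53976544, -0.19449387,  0.08758659]), [2.9, 2.9]) [ 0.5388 -0.1973  0.085 ]
end+y [0.5603 0.0865 0.085 ]
t 1.55 pos [0.4873 0.2515 0.2721] F [-0.3  0.3 -0.5] op 0.598 offset cm [-0.15  0.27  0.21] rot [-0.07  0.    0.12]
```

```bash
python3 -c "
from h import *
go([.4933,.2535,.130],109.3)"
```

```text
t 1.55 pos [0.4873 0.2515 0.2721] F [-0.3  0.3 -0.5] op 0.598 offset cm [ 0.2   0.61 14.21] rot [-7.000e-02 -1.000e-02 -1.918e+01]
```

Call:
{"fn": "arm_command", "kwargs": {
  "targets": [
    {"offset": [0.2,0.6,2],"rot": [0,0,-8],"gripper": 0.4},
    {"offset": [0.2,0.6,5],"rot": [0,0,-16],"gripper": 0.4},
    {"offset": [0.2,0.6,8],"rot": [0,0,-19.2],"gripper": 0.4},
    {"offset": [0.2,0.6,8],"rot": [0,0,-19.2],"gripper": 0.4},
    {"offset": [0.2,0.6,8],"rot": [0,0,-19.2],"gripper": 0.4},
    {"offset": [0.2,0.6,8],"rot": [0,0,-19.2],"gripper": 0.4}
  ]
}}

```text
time_s: 2.15
position: [0.495, 0.2536, 0.1937]
tcp_rot: [[-0.33, 0.944, 0.003], [0.944, 0.33, 0.001], [-0.0, 0.003, -1.0]]
force: [1.0, -0.4, 0.4]
opening: 0.602
```

```bash
python3 -c "
from h import *
go([.4933,.2535,.130],109.3)"
```

```text
t 2.15 pos [0.495  0.2536 0.1937] F [ 1.  -0.4  0.4] op 0.602 offset cm [ 0.05 -0.18  6.37] rot [ 0.16  0.01 -0.04]
```

Call:
{"fn": "arm_command", "kwargs": {
  "targets": [
    {"offset": [0,-0.1,3],"rot": [0,0,0],"gripper": 0.4},
    {"offset": [0,-0.1,5],"rot": [0,0,0],"gripper": 0.4},
    {"offset": [0,-0.1,6.3],"rot": [0,0,0],"gripper": 0.4},
    {"offset": [0,-0.1,6.3],"rot": [0,0,0],"gripper": 0.4},
    {"offset": [0,-0.1,6.3],"rot": [0,0,0],"gripper": 0.4}
  ]
}}

```text
time_s: 2.65
position: [0.4942, 0.2526, 0.1302]
tcp_rot: [[-0.329, 0.944, 0.002], [0.944, 0.329, 0.0], [-0.0, 0.002, -1.0]]
force: [0.5, -0.6, 0.1]
opening: 0.606
```

Call:
{"fn": "arm_command", "kwargs": {
  "targets": [
    {"offset": [0,0,0],"rot": [0,0,0],"gripper": 1},
    {"offset": [0,0,0],"rot": [0,0,0],"gripper": 1},
    {"offset": [0,0,0],"rot": [0,0,0],"gripper": 1},
    {"offset": [0,0,0],"rot": [0,0,0],"gripper": 1},
    {"offset": [0,0,0],"rot": [0,0,0],"gripper": 1},
    {"offset": [0,0,0],"rot": [0,0,0],"gripper": 1},
    {"offset": [0,0,0],"rot": [0,0,0],"gripper": 1},
    {"offset": [0,0,0],"rot": [0,0,0],"gripper": 1}
  ]
}}

```text
time_s: 3.45
position: [0.4936, 0.2524, 0.1293]
tcp_rot: [[-0.33, 0.944, 0.0], [0.944, 0.33, -0.0], [-0.0, 0.0, -1.0]]
force: [0.4, -1.0, 0.6]
opening: 0.111
```

```bash
python3 -c "
from h import *
go([.4933,.2535,.23],109.3)"
```

```text
t 3.45 pos [0.4936 0.2524 0.1293] F [ 0.4 -1.   0.6] op 0.111 offset cm [ 1.200e-01  1.000e-02 -1.007e+01] rot [ 0.    0.   -0.06]
```

The grip holds: the opening reads 9.7 mm. Next I'll lift and carry it over the rail, turning to match the rail's direction of about 86°.

Call:
{"fn": "arm_command", "kwargs": {
  "targets": [
    {"offset": [0,0,-4],"rot": [0,0,0],"gripper": 1},
    {"offset": [0,0,-8],"rot": [0,0,0],"gripper": 1},
    {"offset": [0,0,-12],"rot": [0,0,0],"gripper": 1},
    {"offset": [0,0,-14],"rot": [0,0,0],"gripper": 1},
    {"offset": [0,0,-14],"rot": [0,0,0],"gripper": 1}
  ]
}}

```text
time_s: 3.95
position: [0.4951, 0.253, 0.2724]
tcp_rot: [[-0.33, 0.944, 0.007], [0.944, 0.33, 0.002], [-0.0, 0.007, -1.0]]
force: [1.0, -0.3, -1.1]
opening: 0.108
```

```bash
python3 -c "
from h import *
go([.546,-.095,.27],86)"
```

```text
t 3.95 pos [0.4951 0.253  0.2724] F [ 1.  -0.3 -1.1] op 0.108 offset cm [-34.53  -6.67   0.21] rot [ 0.42 -0.06 23.25]
```

Call:
{"fn": "arm_command", "kwargs": {
  "targets": [
    {"offset": [-4,-0.8,0],"rot": [0,0,3],"gripper": 1},
    {"offset": [-8.5,-1.6,0],"rot": [0,0,6],"gripper": 1},
    {"offset": [-13,-2.5,0],"rot": [0,0,9],"gripper": 1},
    {"offset": [-17.5,-3.4,0],"rot": [0,0,12],"gripper": 1},
    {"offset": [-22,-4.3,0],"rot": [0,0,15],"gripper": 1},
    {"offset": [-26.5,-5.1,0],"rot": [0,0,18],"gripper": 1},
    {"offset": [-31,-6,0],"rot": [0,0,21],"gripper": 1},
    {"offset": [-34.5,-6.7,0],"rot": [0,0,23.3],"gripper": 1}
  ]
}}

```text
time_s: 4.75
position: [0.5434, -0.0979, 0.2673]
tcp_rot: [[0.074, 0.997, -0.003], [0.997, -0.074, 0.001], [0.001, -0.003, -1.0]]
force: [0.9, 0.8, -0.3]
opening: 0.116
```

Call:
{"fn": "arm_command", "kwargs": {
  "targets": [
    {"offset": [0,0,0],"rot": [0,0,0],"gripper": 1},
    {"offset": [0,0,0],"rot": [0,0,0],"gripper": 1},
    {"offset": [0,0,0],"rot": [0,0,0],"gripper": 1},
    {"offset": [0,0,0],"rot": [0,0,0],"gripper": 1},
    {"offset": [0,0,0],"rot": [0,0,0],"gripper": 1}
  ]
}}

```text
time_s: 5.25
position: [0.5437, -0.094, 0.2691]
tcp_rot: [[0.069, 0.998, -0.001], [0.998, -0.069, 0.0], [0.0, -0.001, -1.0]]
force: [-0.1, 0.1, -0.9]
opening: 0.119
```

```bash
python3 -c "
from h import *
d=shot('wrist','w2');e=shot('side','side2')
go([.546,-.095,.27],86)
for x,y in [(.5388,-.1973),(.553,.005)]: print(proj(d,[x,y,.085]))
a=cv2.imread('pics/w2.png');cv2.imwrite('pics/m5.png',a)
"
```

```text
t 5.35 pos [ 0.5439 -0.0944  0.2693] F [ 0.1 -0.3 -0.9] op 0.115 offset cm [-0.04  0.21 -0.07] rot [ 0.   -0.    0.03]
[169.76769053 237.84573909]
[472.7347043  238.41189269]
```

View pics/m5.png

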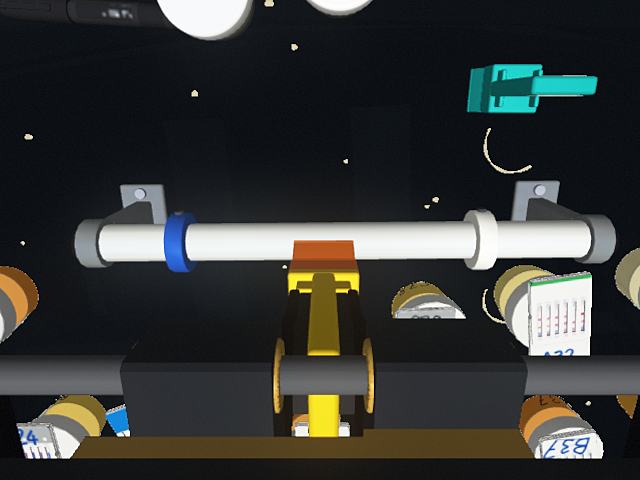

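The wrist view shows the rail across rows 223-262, with the blue collar at (180,242) and the white collar at (483,240). The clip hangs square in the gripper, its crown front edge near row 273 and its orange arm top edge near row 241.

```bash
python3 - <<'E'
from h import *
d=viewer.capture('wrist');f=d['frame'].astype(int)
g=f.min(2)
P=[]
for c in list(range(205,280,5))+list(range(370,455,5)):
    col=g[200:290,c]; r=np.where(col>110)[0]; r=r[(r<80)]
    t,b=200+r[0],200+r[-1]+1
    P.append((c,t,b))
P=np.array(P);print(P[::5].tolist())
m=[onz(d,c,(t+b)/2,.085) for c,t,b in P];m=np.array(m)
# angular-bisector correction
k=np.polyfit(m[:,1],m[:,0],1);print('rail x=%.4f+%.4f*(y+.095)'%(np.polyval(k,-.095),k[0]),'resid mm',(1000*np.std(m[:,0]-np.polyval(k,m[:,1]))).round(2),'phi',90-np.degrees(np.arctan(k[0])))
w=[np.linalg.norm(onz(d,c,t,.085)-onz(d,c,b,.085)) for c,t,b in P];print('width',np.mean(w))
# blue collar by mask
hsv=cv2.cvtColor(d['frame'],cv2.COLOR_RGB2HSV)
mk=cv2.inRange(hsv,(105,150,60),(125,255,255));mk[:200]=0;mk[290:]=0;mk[:,240:]=0
ys,xs=np.where(mk>0);print('blue px',xs.min(),xs.max(),ys.min(),ys.max())
print('blue',onz(d,(xs.min()+xs.max())/2,(ys.min()+ys.max())/2,.085).round(4))
print('white',onz(d,483,240,.085).round(4))
# orange and yellow rows at clip
og=cv2.inRange(hsv,(3,150,100),(14,255,255));yl=cv2.inRange(hsv,(22,150,150),(32,255,255))
for n,M in(('or',og),('ye',yl)):
    M[:225]=0;M[300:]=0;M[:,:280]=0;M[:,370:]=0
    ys,xs=np.where(M>0);print(n,xs.min(),xs.max(),ys.min())
    for c in(300,306,346,352):
        q=np.where(M[:,c]>0)[0];print(c,q[:1],q[-1:])
s=bot.read_state();print(s['position'],proj(d,np.array(s['position'])-[0,0,.1]))
R=np.array(s['tcp_rot'])
# predicted clip crown front corners in tool frame, grasp 51mm
z=.051+.035
for y in(-.0165,.0165):
  for x in(-.016,.016): print('crown pred',(x,y),proj(d,np.array(s['position'])+R@[x,y,z]).round(1))
E
```

```text
[[205, 224, 260], [230, 224, 260], [255, 223, 260], [370, 223, 259], [395, 222, 258], [420, 222, 258], [445, 222, 258]]
rail x=0.5480+0.0505*(y+.095) resid mm 1.6 phi 87.10648774700813
width 0.02648187185557183
blue px 165 197 212 271
blue [ 0.5422 -0.1908  0.085 ]
white [0.555  0.0115 0.085 ]
or 289 357 241
300 [241] [268]
306 [241] [268]
346 [241] [268]
352 [241] [268]
ye 288 358 272
300 [273] [292]
306 [273] [292]
346 [273] [292]
352 [273] [289]
[ 0.54396999 -0.09463648  0.26938378] [324.04116938 285.69719356]
crown pred (-0.016, -0.0165) [287.8 264. ]
crown pred (0.016, -0.0165) [360.5 264.1]
crown pred (-0.016, 0.0165) [289.5 330.7]
crown pred (0.016, 0.0165) [358.6 330.8]
```

```bash
python3 - <<'E'
from h import *
e=viewer.capture('side');d=viewer.capture('wrist')
s=bot.read_state();p=np.array(s['position']);R=np.array(s['tcp_rot'])
u,v=proj(e,p+R@[0,0,.1]);print(u,v)
u0,v0=int(u)-50,int(v)-60
a=cv2.cvtColor(e['frame'],cv2.COLOR_RGB2BGR)[v0:v0+100,u0:u0+100]
cv2.imwrite('pics/m6.png',cv2.resize(a,None,fx=6,fy=6,interpolation=cv2.INTER_CUBIC));print(u0,v0)
T={'tabtop':(0,.021),'crown-':(-.0168,.0857),'crown+':(.0168,.0857),'arm-':(-.0165,.1297),'arm+':(.0165,.1297),'tabbot-':(-.018,.0857)}
for n,(y,z) in T.items():
    print(n,[((proj(e,p+R@[x,y,z])-[u0,v0])*6).round(0).tolist() for x in(-.016,.016)],proj(d,p+R@[0,y,z]).round(1))
E
```

```text
367.6012722394971 228.43024534562278
317 168
tabtop [[333.0, 148.0], [301.0, 90.0]] [324.4 389. ]
crown- [[263.0, 358.0], [233.0, 297.0]] [324.3 263.5]
crown+ [[380.0, 344.0], [348.0, 284.0]] [324.2 331.5]
arm- [[258.0, 487.0], [230.0, 424.0]] [324.2 234.9]
arm+ [[370.0, 473.0], [339.0, 410.0]] [324.1 291.3]
tabbot- [[258.0, 359.0], [229.0, 297.0]] [324.3 261. ]
```

View pics/m6.png

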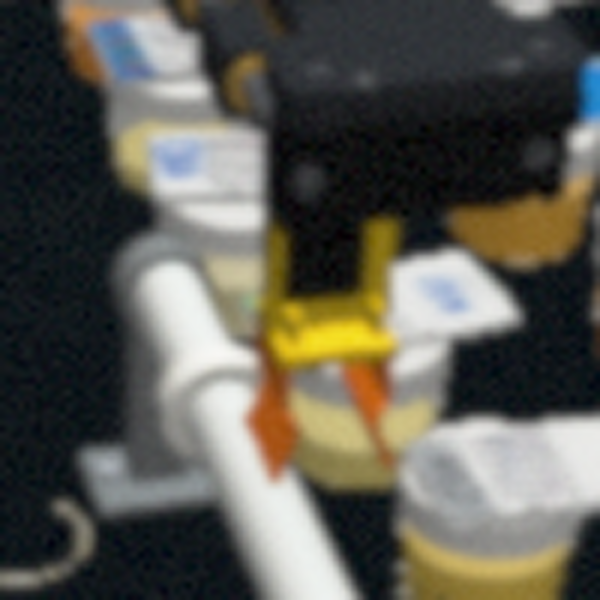

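The side crop shows the clip hanging level, shifted about 3-4 mm toward +x from the TCP. The wrist view says the same (3.6-4.2 mm). The rail is at x≈0.548, so a TCP x of about 0.544 is already aligned. I'll descend to just above contact and check.

Call:
{"fn": "arm_command", "kwargs": {
  "targets": [
    {"offset": [0,0,2],"rot": [0,0,-0.5],"gripper": 1},
    {"offset": [0,0,4],"rot": [0,0,-0.5],"gripper": 1},
    {"offset": [0,0,5.2],"rot": [0,0,-0.5],"gripper": 1},
    {"offset": [0,0,5.2],"rot": [0,0,-0.5],"gripper": 1},
    {"offset": [0,0,5.2],"rot": [0,0,-0.5],"gripper": 1},
    {"offset": [0,0,5.2],"rot": [0,0,-0.5],"gripper": 1}
  ]
}}

```text
time_s: 6.1
position: [0.5446, -0.0956, 0.2181]
tcp_rot: [[0.062, 0.998, 0.002], [0.998, -0.062, -0.001], [-0.001, 0.002, -1.0]]
force: [0.1, -0.3, -0.3]
opening: 0.113
```

```bash
python3 - <<'E'
from h import *
e=shot('side');d=viewer.capture('wrist')
go([.544,-.095,.189],86.5)
a=cv2.cvtColor(e['frame'],cv2.COLOR_RGB2BGR)
s=bot.read_state();p=np.array(s['position']);R=np.array(s['tcp_rot'])
u,v=proj(e,p+R@[0,0,.11]);u0,v0=int(u)-40,int(v)-50;print(u0,v0)
a=cv2.resize(a[v0:v0+100,u0:u0+80],(400,500),interpolation=cv2.INTER_CUBIC)
b=cv2.cvtColor(d['frame'],cv2.COLOR_RGB2BGR)[180:340,160:480]
c=np.zeros((500,800,3),np.uint8);c[:,:400]=a;c[:200,400:]=cv2.resize(b,(400,200));cv2.imwrite('pics/m7.png',c)
f=d['frame'].astype(int).min(2);P=[]
for c in list(range(215,270,5))+list(range(385,450,5)):
    r=np.where(f[190:290,c]>110)[0];P.append((c,190+r[0],191+r[-1]))
P=np.array(P);m=np.array([onz(d,c,(t+b)/2,.085) for c,t,b in P])
print(P[::4].tolist());A=m[np.abs(m[:,0]-np.median(m[:,0]))<.01];k=np.polyfit(A[:,1],A[:,0],1);print('rail x at -.095',np.polyval(k,-.095),'phi',90-np.degrees(np.arctan(k[0])))
hsv=cv2.cvtColor(d['frame'],cv2.COLOR_RGB2HSV);yl=cv2.inRange(hsv,(22,150,150),(32,255,255));og=cv2.inRange(hsv,(3,150,100),(14,255,255))
print('ye',np.where(yl[:330,300]>0)[0][:1],'or',np.where(og[200:330,306]>0)[0][[0,-1]]+200,'pred',proj(d,p+R@[0,-.0168,.0857]),proj(d,p+R@[0,-.0165,.1297]))
E
```

```text
t 6.2 pos [ 0.5445 -0.0956  0.2182] F [-0.6 -0.2 -0.6] op 0.111 offset cm [ 0.06 -0.06  2.92] rot [ 0.11  0.04 -0.06]
326 207
[[215, 246, 289], [235, 246, 289], [255, 246, 289], [390, 246, 289], [410, 246, 289], [430, 246, 289]]
rail x at -.095 0.5482153520976699 phi 87.00691545780154
ye [273] or [240 268] pred [324.58577991 263.26921205] [324.43018566 234.6698481 ]
```

View pics/m7.png

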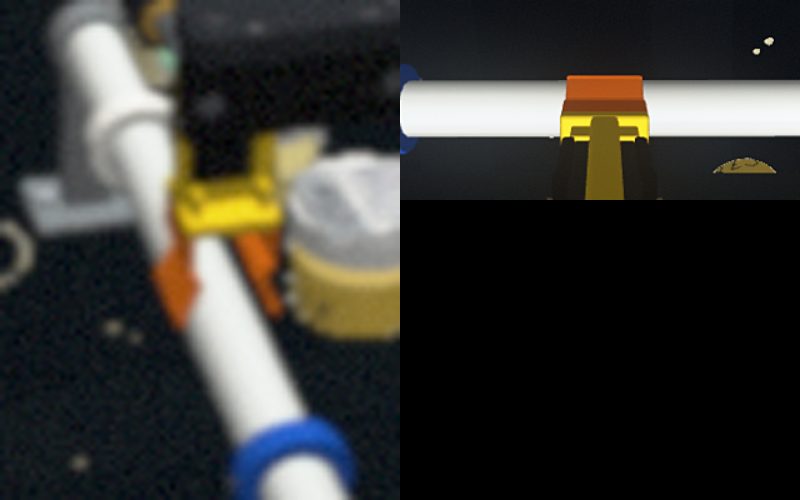

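The side crop shows the arms straddling the tube, so alignment is good. I'll push down in small steps and watch the force.

Call:
{"fn": "arm_command", "kwargs": {
  "targets": [
    {"offset": [0,0,0.3],"rot": [0,0,0],"gripper": 1},
    {"offset": [0,0,0.6],"rot": [0,0,0],"gripper": 1},
    {"offset": [0,0,0.8],"rot": [0,0,0],"gripper": 1},
    {"offset": [0,0,1.0],"rot": [0,0,0],"gripper": 1},
    {"offset": [0,0,1.1],"rot": [0,0,0],"gripper": 1},
    {"offset": [0,0,1.2],"rot": [0,0,0],"gripper": 1},
    {"offset": [0,0,1.2],"rot": [0,0,0],"gripper": 1}
  ]
}}

```text
time_s: 6.9
position: [0.5439, -0.0954, 0.2057]
tcp_rot: [[0.062, 0.998, 0.0], [0.998, -0.062, -0.0], [-0.0, 0.0, -1.0]]
force: [-1.7, 0.6, 4.7]
opening: 0.115
```

Call:
{"fn": "arm_command", "kwargs": {
  "targets": [
    {"offset": [0,0,0.1],"rot": [0,0,0],"gripper": 1},
    {"offset": [0,0,0.2],"rot": [0,0,0],"gripper": 1},
    {"offset": [0,0,0.3],"rot": [0,0,0],"gripper": 1},
    {"offset": [0,0,0.4],"rot": [0,0,0],"gripper": 1},
    {"offset": [0,0,0.4],"rot": [0,0,0],"gripper": 1}
  ]
}}

```text
time_s: 7.4
position: [0.5441, -0.0956, 0.2026]
tcp_rot: [[0.062, 0.998, 0.001], [0.998, -0.062, -0.001], [-0.001, 0.001, -1.0]]
force: [-2.6, 0.8, 9.5]
opening: 0.115
```

Call:
{"fn": "arm_command", "kwargs": {
  "targets": [
    {"offset": [0,-0.05,0.1],"rot": [0,0,0],"gripper": 1},
    {"offset": [0,-0.05,0.2],"rot": [0,0,0],"gripper": 1},
    {"offset": [0,-0.05,0.3],"rot": [0,0,0],"gripper": 1},
    {"offset": [0,-0.05,0.4],"rot": [0,0,0],"gripper": 1},
    {"offset": [0,-0.05,0.4],"rot": [0,0,0],"gripper": 1}
  ]
}}

```text
time_s: 7.9
position: [0.5438, -0.0956, 0.1981]
tcp_rot: [[0.062, 0.998, 0.001], [0.998, -0.062, -0.001], [-0.001, 0.001, -1.0]]
force: [-1.8, -0.8, 5.5]
opening: 0.111
```

Call:
{"fn": "arm_command", "kwargs": {
  "targets": [
    {"offset": [0,0,0.1],"rot": [0,0,0],"gripper": 1},
    {"offset": [0,0,0.2],"rot": [0,0,0],"gripper": 1},
    {"offset": [0,0,0.3],"rot": [0,0,0],"gripper": 1},
    {"offset": [0,0,0.4],"rot": [0,0,0],"gripper": 1},
    {"offset": [0,0,0.4],"rot": [0,0,0],"gripper": 1}
  ]
}}

```text
time_s: 8.4
position: [0.5434, -0.0953, 0.1925]
tcp_rot: [[0.062, 0.998, -0.001], [0.998, -0.062, 0.0], [0.0, -0.001, -1.0]]
force: [0.4, -1.2, -2.3]
opening: 0.114
```

Call:
{"fn": "arm_command", "kwargs": {
  "targets": [
    {"offset": [0,0,0.1],"rot": [0,0,0],"gripper": 1},
    {"offset": [0,0,0.2],"rot": [0,0,0],"gripper": 1},
    {"offset": [0,0,0.2],"rot": [0,0,0],"gripper": 1}
  ]
}}

```text
time_s: 8.7
position: [0.5433, -0.0953, 0.1906]
tcp_rot: [[0.062, 0.998, -0.001], [0.998, -0.062, 0.0], [0.0, -0.001, -1.0]]
force: [0.5, -0.9, -5.4]
opening: 0.11
```

Call:
{"fn": "arm_command", "kwargs": {
  "targets": [
    {"offset": [0,0,0.1],"rot": [0,0,0],"gripper": 1},
    {"offset": [0,0,0.1],"rot": [0,0,0],"gripper": 1},
    {"offset": [0,0,0.1],"rot": [0,0,0],"gripper": 1}
  ]
}}

```text
time_s: 9.0
position: [0.5433, -0.0953, 0.1899]
tcp_rot: [[0.062, 0.998, -0.0], [0.998, -0.062, 0.0], [0.0, -0.001, -1.0]]
force: [0.7, 0.4, -5.4]
opening: 0.116
```

Call:
{"fn": "arm_command", "kwargs": {
  "targets": [
    {"offset": [0,0,0.1],"rot": [0,0,0],"gripper": 1},
    {"offset": [0,0,0.1],"rot": [0,0,0],"gripper": 1},
    {"offset": [0,0,0.1],"rot": [0,0,0],"gripper": 1}
  ]
}}

```text
time_s: 9.3
position: [0.5434, -0.0953, 0.1892]
tcp_rot: [[0.062, 0.998, -0.0], [0.998, -0.062, 0.0], [0.0, -0.0, -1.0]]
force: [-0.3, 0.7, -4.3]
opening: 0.114
```

Call:
{"fn": "arm_command", "kwargs": {
  "targets": [
    {"offset": [0,0,0.05],"rot": [0,0,0],"gripper": 1},
    {"offset": [0,0,0.1],"rot": [0,0,0],"gripper": 1},
    {"offset": [0,0,0.1],"rot": [0,0,0],"gripper": 1}
  ]
}}

```text
time_s: 9.6
position: [0.5435, -0.0953, 0.1889]
tcp_rot: [[0.062, 0.998, 0.0], [0.998, -0.062, -0.0], [-0.0, 0.0, -1.0]]
force: [-2.2, 1.7, 3.5]
opening: 0.113
```

Call:
{"fn": "arm_command", "kwargs": {
  "targets": [
    {"offset": [0,-0.05,0.05],"rot": [0,0,0],"gripper": 1},
    {"offset": [0,-0.05,0.05],"rot": [0,0,0],"gripper": 1},
    {"offset": [0,-0.05,0.05],"rot": [0,0,0],"gripper": 1},
    {"offset": [0,-0.05,0.05],"rot": [0,0,0],"gripper": 1}
  ]
}}

```text
time_s: 10.0
position: [0.5433, -0.0953, 0.1889]
tcp_rot: [[0.062, 0.998, 0.001], [0.998, -0.062, -0.0], [-0.0, 0.001, -1.0]]
force: [-2.9, 2.4, 5.6]
opening: 0.116
```

```bash
python3 - <<'E'
from h import *
d=shot('wrist','w3')
go([.5434,-.0953,.189],86.6)
hsv=cv2.cvtColor(d['frame'],cv2.COLOR_RGB2HSV)
mk=cv2.inRange(hsv,(105,150,60),(125,255,255));mk[:200]=0;mk[:,290:]=0
n,l,st,ce=cv2.connectedComponentsWithStats(mk);i=1+st[1:,4].argmax();x,y,w,h,_=st[i];print(st[i])
B=onz(d,x+w/2,y+h/2,.085);print('blue',B)
# right (+y) face at collar top rim z~.105
r=onz(d,x+w,y+h/2,.105);print('face y @z.105',r)
E
```

```text
t 10.05 pos [ 0.5433 -0.0953  0.1889] F [-2.4  0.3  6.7] op 0.115 offset cm [-0.    0.01 -0.01] rot [ 0.08  0.01 -0.16]
[ 104  251   53   82 2766]
blue [ 0.54273952 -0.19146635  0.085     ]
face y @z.105 [ 0.53491239 -0.16940224  0.105     ]
```

Call:
{"fn": "arm_command", "kwargs": {
  "targets": [
    {"offset": [-0.2,-0.05,-0.03],"rot": [0,0,0],"gripper": 1},
    {"offset": [-0.5,-0.05,-0.03],"rot": [0,0,0],"gripper": 1},
    {"offset": [-0.8,-0.05,-0.03],"rot": [0,0,0],"gripper": 1},
    {"offset": [-1.1,-0.05,-0.03],"rot": [0,0,0],"gripper": 1},
    {"offset": [-1.4,-0.05,-0.03],"rot": [0,0,0],"gripper": 1},
    {"offset": [-1.7,-0.05,-0.03],"rot": [0,0,0],"gripper": 1},
    {"offset": [-2.0,-0.05,-0.03],"rot": [0,0,0],"gripper": 1}
  ]
}}

```text
time_s: 10.75
position: [0.5419, -0.114, 0.1889]
tcp_rot: [[0.063, 0.998, 0.002], [0.998, -0.063, 0.002], [0.003, 0.002, -1.0]]
force: [-0.1, 6.3, 5.9]
opening: 0.117
```

Drag is about 6 N, with no sideways force, so I'll continue.

Call:
{"fn": "arm_command", "kwargs": {
  "targets": [
    {"offset": [-0.3,0,-0.02],"rot": [0,0,0],"gripper": 1},
    {"offset": [-0.6,0,-0.02],"rot": [0,0,0],"gripper": 1},
    {"offset": [-0.9,0,-0.02],"rot": [0,0,0],"gripper": 1},
    {"offset": [-1.2,0,-0.02],"rot": [0,0,0],"gripper": 1},
    {"offset": [-1.5,0,-0.02],"rot": [0,0,0],"gripper": 1},
    {"offset": [-1.8,0,-0.02],"rot": [0,0,0],"gripper": 1},
    {"offset": [-2.1,0,-0.02],"rot": [0,0,0],"gripper": 1},
    {"offset": [-2.4,0,-0.02],"rot": [0,0,0],"gripper": 1}
  ]
}}

```text
time_s: 11.55
position: [0.5405, -0.138, 0.1889]
tcp_rot: [[0.063, 0.998, 0.002], [0.998, -0.063, 0.002], [0.002, 0.002, -1.0]]
force: [0.4, 6.1, 3.5]
opening: 0.116
```

Call:
{"fn": "arm_command", "kwargs": {
  "targets": [
    {"offset": [-0.3,0,0],"rot": [0,0,0],"gripper": 1},
    {"offset": [-0.6,0,0],"rot": [0,0,0],"gripper": 1},
    {"offset": [-0.9,0,0],"rot": [0,0,0],"gripper": 1},
    {"offset": [-1.2,0,0],"rot": [0,0,0],"gripper": 1},
    {"offset": [-1.5,0,0],"rot": [0,0,0],"gripper": 1},
    {"offset": [-1.8,0,0],"rot": [0,0,0],"gripper": 1}
  ]
}}

```text
time_s: 12.15
position: [0.5394, -0.156, 0.1889]
tcp_rot: [[0.063, 0.998, 0.002], [0.998, -0.063, 0.002], [0.002, 0.002, -1.0]]
force: [1.2, 6.1, 4.6]
opening: 0.115
```

```bash
python3 - <<'E'
from h import *
d=shot('wrist','w4')
go([.5434,-.168,.189],86.6)
cv2.imwrite('pics/m8.png',cv2.cvtColor(d['frame'],cv2.COLOR_RGB2BGR)[200:400,150:450])
hsv=cv2.cvtColor(d['frame'],cv2.COLOR_RGB2HSV)
mk=cv2.inRange(hsv,(105,150,60),(125,255,255));mk[:200]=0;mk[340:]=0
n,l,st,ce=cv2.connectedComponentsWithStats(mk);i=1+st[1:,4].argmax();print(st[i])
og=cv2.inRange(hsv,(3,150,100),(14,255,255));og[:200]=0;og[340:]=0
n,l,st,ce=cv2.connectedComponentsWithStats(og);i=1+st[1:,4].argmax();print(st[i])
E
```

```text
t 12.2 pos [ 0.5394 -0.1565  0.1889] F [0.6 5.1 4. ] op 0.113 offset cm [-1.12  0.48 -0.01] rot [ 0.12 -0.11 -0.22]
[ 238  251   34   67 1726]
[ 289  240   69   30 1826]
```

View pics/m8.png

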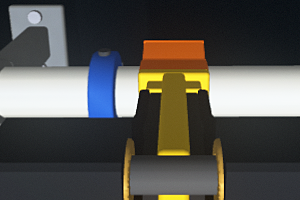

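The wrist crop shows the clip upright on the tube, with roughly 8 mm left to the collar. I'll approach slowly.

Call:
{"fn": "arm_command", "kwargs": {
  "targets": [
    {"offset": [-0.1,0,0],"rot": [0,0,0],"gripper": 1},
    {"offset": [-0.2,0,0],"rot": [0,0,0],"gripper": 1},
    {"offset": [-0.3,0,0],"rot": [0,0,0],"gripper": 1},
    {"offset": [-0.4,0,0],"rot": [0,0,0],"gripper": 1},
    {"offset": [-0.5,0,0],"rot": [0,0,0],"gripper": 1}
  ]
}}

```text
time_s: 12.7
position: [0.5391, -0.1609, 0.1889]
tcp_rot: [[0.063, 0.998, 0.002], [0.998, -0.063, 0.002], [0.003, 0.002, -1.0]]
force: [1.6, 6.1, 4.4]
opening: 0.114
```

Call:
{"fn": "arm_command", "kwargs": {
  "targets": [
    {"offset": [-0.05,0,0],"rot": [0,0,0],"gripper": 1},
    {"offset": [-0.1,0,0],"rot": [0,0,0],"gripper": 1},
    {"offset": [-0.15,0,0],"rot": [0,0,0],"gripper": 1}
  ]
}}

```text
time_s: 13.0
position: [0.539, -0.1623, 0.1889]
tcp_rot: [[0.063, 0.998, 0.002], [0.998, -0.063, 0.002], [0.003, 0.002, -1.0]]
force: [0.7, 6.2, 4.6]
opening: 0.114
```

Call:
{"fn": "arm_command", "kwargs": {
  "targets": [
    {"offset": [-0.05,0,0],"rot": [0,0,0],"gripper": 1},
    {"offset": [-0.1,0,0],"rot": [0,0,0],"gripper": 1}
  ]
}}

```text
time_s: 13.2
position: [0.5389, -0.1633, 0.1889]
tcp_rot: [[0.063, 0.998, 0.002], [0.998, -0.063, 0.002], [0.003, 0.002, -1.0]]
force: [0.7, 6.0, 4.9]
opening: 0.115
```

Call:
{"fn": "arm_command", "kwargs": {
  "targets": [
    {"offset": [-0.05,0,0],"rot": [0,0,0],"gripper": 1},
    {"offset": [-0.1,0,0],"rot": [0,0,0],"gripper": 1}
  ]
}}

```text
time_s: 13.4
position: [0.5388, -0.1643, 0.1889]
tcp_rot: [[0.063, 0.998, 0.002], [0.998, -0.063, 0.002], [0.003, 0.002, -1.0]]
force: [0.6, 5.2, 4.0]
opening: 0.116
```

Call:
{"fn": "arm_command", "kwargs": {
  "targets": [
    {"offset": [-0.04,0,0],"rot": [0,0,0],"gripper": 1},
    {"offset": [-0.08,0,0],"rot": [0,0,0],"gripper": 1}
  ]
}}

```text
time_s: 13.6
position: [0.5388, -0.1651, 0.1889]
tcp_rot: [[0.063, 0.998, 0.002], [0.998, -0.063, 0.002], [0.003, 0.002, -1.0]]
force: [1.2, 5.5, 3.7]
opening: 0.117
```

Call:
{"fn": "arm_command", "kwargs": {
  "targets": [
    {"offset": [-0.04,0,0],"rot": [0,0,0],"gripper": 1},
    {"offset": [-0.08,0,0],"rot": [0,0,0],"gripper": 1}
  ]
}}

```text
time_s: 13.8
position: [0.5388, -0.1659, 0.1889]
tcp_rot: [[0.063, 0.998, 0.002], [0.998, -0.063, 0.002], [0.003, 0.002, -1.0]]
force: [1.1, 5.9, 3.6]
opening: 0.114
```

Call:
{"fn": "arm_command", "kwargs": {
  "targets": [
    {"offset": [-0.04,0,0],"rot": [0,0,0],"gripper": 1},
    {"offset": [-0.08,0,0],"rot": [0,0,0],"gripper": 1}
  ]
}}

```text
time_s: 14.0
position: [0.5387, -0.1667, 0.1889]
tcp_rot: [[0.063, 0.998, 0.002], [0.998, -0.063, 0.002], [0.003, 0.002, -1.0]]
force: [0.7, 6.4, 3.5]
opening: 0.115
```

Call:
{"fn": "arm_command", "kwargs": {
  "targets": [
    {"offset": [-0.04,0,0],"rot": [0,0,0],"gripper": 1},
    {"offset": [-0.08,0,0],"rot": [0,0,0],"gripper": 1}
  ]
}}

```text
time_s: 14.2
position: [0.5387, -0.167, 0.1889]
tcp_rot: [[0.063, 0.998, 0.002], [0.998, -0.063, 0.004], [0.004, 0.002, -1.0]]
force: [0.9, 8.7, 4.4]
opening: 0.113
```

Call:
{"fn": "arm_command", "kwargs": {
  "targets": [
    {"offset": [-0.04,0,0],"rot": [0,0,0],"gripper": 1},
    {"offset": [-0.08,0,0],"rot": [0,0,0],"gripper": 1}
  ]
}}

```text
time_s: 14.4
position: [0.5386, -0.1672, 0.1889]
tcp_rot: [[0.064, 0.998, 0.002], [0.998, -0.064, 0.005], [0.005, 0.002, -1.0]]
force: [1.8, 10.1, 4.8]
opening: 0.115
```

Contact: at 10 N total, and with about 6 N of drag, the collar is seeing about 4 N. I'll raise it gradually toward 18 N total.

Call:
{"fn": "arm_command", "kwargs": {
  "targets": [
    {"offset": [-0.05,0,0],"rot": [0,0,0],"gripper": 1},
    {"offset": [-0.1,0,0],"rot": [0,0,0],"gripper": 1},
    {"offset": [-0.1,0,0],"rot": [0,0,0],"gripper": 1}
  ]
}}

```text
time_s: 14.7
position: [0.5386, -0.1673, 0.1889]
tcp_rot: [[0.064, 0.998, 0.002], [0.998, -0.064, 0.006], [0.006, 0.002, -1.0]]
force: [2.6, 11.9, 5.4]
opening: 0.113
```

Call:
{"fn": "arm_command", "kwargs": {
  "targets": [
    {"offset": [-0.05,0,0],"rot": [0,0,0],"gripper": 1},
    {"offset": [-0.1,0,0],"rot": [0,0,0],"gripper": 1},
    {"offset": [-0.1,0,0],"rot": [0,0,0],"gripper": 1}
  ]
}}

```text
time_s: 15.0
position: [0.5386, -0.1675, 0.1889]
tcp_rot: [[0.064, 0.998, 0.002], [0.998, -0.064, 0.008], [0.008, 0.002, -1.0]]
force: [3.2, 13.9, 7.1]
opening: 0.114
```

Call:
{"fn": "arm_command", "kwargs": {
  "targets": [
    {"offset": [-0.05,0,0],"rot": [0,0,0],"gripper": 1},
    {"offset": [-0.1,0,0],"rot": [0,0,0],"gripper": 1},
    {"offset": [-0.15,0,0],"rot": [0,0,0],"gripper": 1},
    {"offset": [-0.15,0,0],"rot": [0,0,0],"gripper": 1}
  ]
}}

```text
time_s: 15.4
position: [0.5386, -0.1678, 0.1889]
tcp_rot: [[0.065, 0.998, 0.002], [0.998, -0.065, 0.01], [0.01, 0.002, -1.0]]
force: [3.9, 18.2, 7.2]
opening: 0.112
```

Call:
{"fn": "arm_command", "kwargs": {
  "targets": [
    {"offset": [0,0,0],"rot": [0,0,0],"gripper": 1},
    {"offset": [0,0,0],"rot": [0,0,0],"gripper": 1},
    {"offset": [0,0,0],"rot": [0,0,0],"gripper": 1},
    {"offset": [0,0,0],"rot": [0,0,0],"gripper": 1}
  ]
}}

```text
time_s: 15.8
position: [0.5386, -0.1677, 0.1889]
tcp_rot: [[0.065, 0.998, 0.002], [0.998, -0.065, 0.01], [0.01, 0.002, -1.0]]
force: [4.4, 18.0, 7.4]
opening: 0.119
```

Call:
{"fn": "arm_command", "kwargs": {
  "targets": [
    {"offset": [0,0,0],"rot": [0,0,0],"gripper": 1},
    {"offset": [0,0,0],"rot": [0,0,0],"gripper": 1},
    {"offset": [0,0,0],"rot": [0,0,0],"gripper": 1},
    {"offset": [0,0,0],"rot": [0,0,0],"gripper": 1},
    {"offset": [0,0,0],"rot": [0,0,0],"gripper": 1},
    {"offset": [0,0,0],"rot": [0,0,0],"gripper": 1},
    {"offset": [0,0,0],"rot": [0,0,0],"gripper": 1},
    {"offset": [0,0,0],"rot": [0,0,0],"gripper": 1}
  ]
}}

```text
time_s: 16.6
position: [0.5386, -0.1677, 0.1889]
tcp_rot: [[0.065, 0.998, 0.002], [0.998, -0.065, 0.01], [0.01, 0.002, -1.0]]
force: [4.1, 17.3, 6.7]
opening: 0.116
```

Call:
{"fn": "arm_command", "kwargs": {
  "targets": [
    {"offset": [0.1,0,0],"rot": [0,0,0],"gripper": 1},
    {"offset": [0.2,0,0],"rot": [0,0,0],"gripper": 1},
    {"offset": [0.3,0,0],"rot": [0,0,0],"gripper": 1},
    {"offset": [0.4,0,0],"rot": [0,0,0],"gripper": 1},
    {"offset": [0.4,0,0],"rot": [0,0,0],"gripper": 1}
  ]
}}

```text
time_s: 17.1
position: [0.5387, -0.167, 0.1888]
tcp_rot: [[0.063, 0.998, 0.002], [0.998, -0.063, 0.004], [0.004, 0.002, -1.0]]
force: [2.5, 7.6, 4.6]
opening: 0.11
```

Call:
{"fn": "arm_command", "kwargs": {
  "targets": [
    {"offset": [0.05,-0.05,0],"rot": [0,0,0],"gripper": 1},
    {"offset": [0.1,-0.1,-0.02],"rot": [0,0,0],"gripper": 1},
    {"offset": [0.1,-0.1,-0.02],"rot": [0,0,0],"gripper": 1}
  ]
}}

```text
time_s: 17.4
position: [0.5385, -0.1669, 0.1889]
tcp_rot: [[0.063, 0.998, 0.004], [0.998, -0.063, 0.002], [0.002, 0.004, -1.0]]
force: [3.0, 5.9, 1.6]
opening: 0.112
```

Call:
{"fn": "arm_command", "kwargs": {
  "targets": [
    {"offset": [0,0,0],"rot": [0,0,0],"gripper": 0.6},
    {"offset": [0,0,0],"rot": [0,0,0],"gripper": 0.6},
    {"offset": [0,0,0],"rot": [0,0,0],"gripper": 0.6},
    {"offset": [0,0,0],"rot": [0,0,0],"gripper": 0.6},
    {"offset": [0,0,0],"rot": [0,0,0],"gripper": 0.6},
    {"offset": [0,0,0],"rot": [0,0,0],"gripper": 0.6}
  ]
}}

```text
time_s: 18.0
position: [0.5369, -0.1683, 0.1884]
tcp_rot: [[0.062, 0.998, -0.0], [0.998, -0.062, -0.0], [-0.0, -0.0, -1.0]]
force: [0.1, 0.4, -0.1]
opening: 0.396
```

The clip is released and the force has dropped to zero. I'll back straight up and check.

Call:
{"fn": "arm_command", "kwargs": {
  "targets": [
    {"offset": [0,0,-2],"rot": [0,0,0],"gripper": 0.6},
    {"offset": [0,0,-5],"rot": [0,0,0],"gripper": 0.6},
    {"offset": [0,0,-8],"rot": [0,0,0],"gripper": 0.6},
    {"offset": [0,0,-11],"rot": [0,0,0],"gripper": 0.6},
    {"offset": [0,0,-11],"rot": [0,0,0],"gripper": 0.6},
    {"offset": [0,0,-11],"rot": [0,0,0],"gripper": 0.6}
  ]
}}

```text
time_s: 18.6
position: [0.537, -0.1682, 0.2989]
tcp_rot: [[0.062, 0.998, 0.001], [0.998, -0.062, -0.001], [-0.001, 0.001, -1.0]]
force: [0.0, 0.1, -0.2]
opening: 0.395
```

```bash
python3 - <<'E'
from h import *
d=viewer.capture('wrist');e=viewer.capture('side')
p=[.543,-.18,.1];u,v=map(int,proj(d,p));U,W=map(int,proj(e,p));W-=10
x0=max(u-80,0);y0=max(min(v-75,330),0)
a=cv2.resize(d['frame'][y0:y0+150,x0:x0+160],(480,450));b=cv2.resize(e['frame'][W-60:W+60,U-40:U+40],(300,450))
cv2.imwrite('pics/m9.png',cv2.cvtColor(np.hstack([a,b]),cv2.COLOR_RGB2BGR));go(p,86)
E
```

```text
t 18.7 pos [ 0.5362 -0.1677  0.2973] F [-0.4  0.8 -0.1] op 0.402 offset cm [-1.2   0.81 19.72] rot [-0.14 -0.06  0.44]
```

View pics/m9.png

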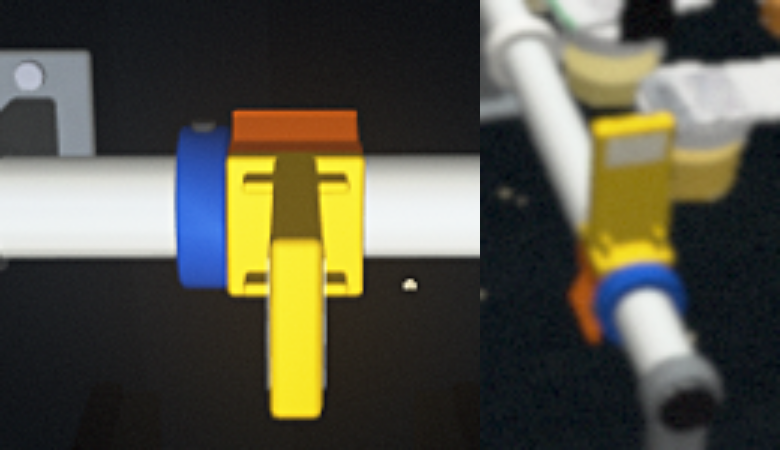

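The clip sits upright on the tube, touching the blue collar with no visible gap (collar edge and clip meet at crop column 230).

```bash
python3 -c "
from h import *
print(ticket.hand_in())"
```

```text
the job is handed in; nothing more can be done
None
```

The yellow clip is snapped home on the rail, upright and touching the blue collar. I let go of it, backed the arm away and handed the job in at about 18.7 s of the 46 s limit; no verdict was reported.

- **Snap-on:** I pushed the clip on near the middle of the rail, about 95 mm from the blue collar. The readings peaked near 10 N, then it pulled itself down by about 5 N, and the crown met the tube at about 6 N.
- **Press against the collar:** I held it for about 1.2 s with a wrist force of 17–18 N along the rail. About 6 N of that was sliding drag, which leaves roughly 12 N on the collar. The collar force was inferred, not measured, and I found the drag only from the readings while sliding.
- **Last pictures:** The wrist and side views show the clip upright on the tube with no visible gap to the collar. The gripper force fell to about zero after release.
- **Disagreements:** The clip sat about 4 mm off-centre in the grip compared with my first camera estimate, seen in both the wrist and side views; I allowed for it before pushing down. My two-view sightings of the collars missed each other by about 3 mm per ray, and I used the wrist view instead.
- **Not checked:** I did not measure the pots and marker again at the end. No move came close to them.

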